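Rinse the stone slices in the dosing trough

ROBOT

A 7-joint arm with a two-finger parallel gripper is mounted at the origin on a cart in front of the work surface, level with it; the furniture and walls round the work are solid. World frame = base frame: x ahead of the robot, y to its left, z up, the work surface at z = 0. Lengths are in m, angles in rad, forces in N, time in s.
With the tool pointing down it reaches from about 0.35 to 0.9 m from the base axis. Payload 19.9 kg.
Tool frame: the origin (TCP) lies on the centre line of the jaws, within the pads' length; the fingertips stand bot.tip_extent ahead of it and the grasp point (between the pads) lies 8 mm behind it (bot.tip_extent is the distance from the TCP to the fingertips, in m); z points along the fingers, y is the line along which they close (so a half turn about z gives the same grasp; the last joint's range is limited). The gripper opens to 85 mm and grips with 20 to 120 N. Pads are 22 mm wide; open, the fingers measure 114 mm over their backs; the gripper's body (76 mm by 85 mm) begins 54 mm behind the grasp point. The pads swing forward as they close: fully open they stand 13 mm farther back than shut.
Start: joints at [1.262, 0.417, -0.01, 1.614, 0.005, 1.111, -0.053], TCP at [0.165, -0.603, 0.242] pointing down, gripper open.
Joint ranges: [-2.81, 2.81], [-0.39, 2.02], [-1.27, 1.25], [0.06, 2.57], [-1.19, 4.33], [0.19, 2], [-2.82, 2.82]. Speed limits (rad/s): [1.89, 1.89, 2.39, 2.39, 3.01, 3.01, 3.01].

INTERFACE

Orientations are given as [roll, pitch, yaw] about the fixed x, y, z axes, in that order (R = Rz(yaw) Ry(pitch) Rx(roll)).
In Python, from plant import monitor, capture, get_calibration, job, finder, bot gives the robot as it stands.
- The arm moves only by the shell command python3 -m handwheel 'ROWS' [FORCE]. ROWS is JSON, a list of rows, each a list of 7 numbers: the turn, a rotation vector about the tool's x, y, z normalised to -1 to 1, where 1 is 6 degrees, then the shift along the tool's x, y, z normalised to -1 to 1, where 1 is 3 cm, then the finger opening in mm, from 0 to 85.4. In form: [[ax, ay, az, tx, ty, tz, fingers], ...]. A call has 1 to 12 rows; each row shifts and turns the commanded pose from where the row before left it, along the tool's axes as they then stand; what a row does not reach is not made up. A row lasts 1/12 s, in which the tool goes at most 41.7 mm and 7.16 degrees, less where a joint would pass 70% of its speed; a pose out of reach is approached as far as the arm can. A call with a number of a shift or a turn outside -1 to 1 is refused whole. A call with a gripper value outside its range is refused whole. The fingers move at their own pace and stop on an object; FORCE is the grip in N (left out, the last holds). Time passes only in rows, so rows that do not move let the fingers close. It gives the time, the measured TCP pose, the force, the opening and the grip force at its end, in the units of the state.
- monitor.get_state(): the state, without advancing time (a new reading comes with each control period).
- capture(name): name is "scene" or "top" or "wrist"; returns (picture, depth): 480x640x3 uint8, blue, green, red; 480x640 float32, m along the optical axis (not along the pixel's ray), 0 where there is no reading.
- get_calibration(name): a dict with "mtx" (3x3 intrinsics, pixels), "dist" ([k1, k2, p1, p2, k3] as OpenCV has them; the pictures are not rectified), "xyz" and "rotation" of the camera in the world; the wrist camera has in their place "mount" (4x4, takes a point from camera to tool coordinates, whose origin is the TCP and whose axes are the flange's). Camera axes: x right, y up, looking along -z (the intrinsics and any distortion apply to the point x, -y, -z); pixel columns grow to the right and rows downward; lengths in m; the calibration is good to about 2 mm. A picture is of the moment at which its call begins: read the wrist's pose just before it. get_calibration takes no time and is no camera call.
- job.job_done(): hands the job in; it is judged then, once.
Trained networks look in the newest picture that a camera, given by its name, has taken for a name from the list of things; names that differ only in an ending like _2 or _b are one class to them, and where a whole thing is asked for, a point or a joint stands for the part that bears it (a point fixed in the world has none). Each returns a list of dicts, best first, with "conf" (0 to 1); they miss things now and then, are a little off and sometimes report something else, mostly with a low value. They report only what shows in the picture. A call takes as long as a camera call.
- finder.outline_of(thing, camera): "region" (480x640 bool, what is visible of it).
- finder.mark_of(thing, camera): "at" ([x, y, z] in m, in world coordinates, good to about 4 mm: a listed point, or the origin of a listed thing).
The state is a dict: "time_s": time; "qpos": joint angles; "dq": joint speeds; "joint_efforts": joint torques, N m; "tool_pos": TCP position; "eef_rot": TCP orientation; "contact_force": force on the tool from outside, world axes, zero at the start; "moment": the same for the moment, N m; "grip_width": opening from 0.0 (shut) to 1.0 (fully open); "grip_force": force on a finger pad.
Only numpy, scipy, OpenCV 4.12 (cv2) and the standard library are available. Lean on these libraries where they do the work, as an engineer would, in place of code of your own. Each camera call takes 0.05 s, during which the arm holds its last target. There are 200 camera calls.

TASK

Hang every stone-slice holder by its bent lip over a wall of the steel trough, so that it hangs upright inside without standing on the trough's floor. With all of them hanging and let go, press the doser's plunger head fully down to its stop and let it come fully up again, at least three full strokes; then lift the holders out and stand them all upright on the floor of the white drip tray. Leave the other things on the bench where they are.

Things in the scene. Friction and masses are not known exactly. Their poses are not given: they have to be found in the camera images.
- holder_a: hook-on holder of bare sheet metal with an upright 60 mm stone disc fixed in it, one of up to three alike (may be absent); 0.26 kg, 130 mm tall. Origin on its underside, z up; it stands on a heavy flat foot covering x -20 to +46, y -33 to +33 mm. Back plate: outer face x = -20 mm. From its top (z 91 to 95 mm) a bridge 40 mm wide runs to -x and ends in a lip bent down to z = 61 mm, x -34 to -38 mm
- holder_b: hook-on holder of bare sheet metal with an upright 60 mm stone disc fixed in it, one of up to three alike (may be absent); 0.26 kg, 130 mm tall. Origin on its underside, z up; it stands on a heavy flat foot covering x -20 to +46, y -33 to +33 mm. Back plate: outer face x = -20 mm. From its top (z 91 to 95 mm) a bridge 40 mm wide runs to -x and ends in a lip bent down to z = 61 mm, x -34 to -38 mm
- holder_c: hook-on holder of bare sheet metal with an upright 60 mm stone disc fixed in it, one of up to three alike (may be absent); 0.26 kg, 130 mm tall. Origin on its underside, z up; it stands on a heavy flat foot covering x -20 to +46, y -33 to +33 mm. Back plate: outer face x = -20 mm. From its top (z 91 to 95 mm) a bridge 40 mm wide runs to -x and ends in a lip bent down to z = 61 mm, x -34 to -38 mm
- holder_a_slot (a point): on holder_a: middle of the underside of the bridge, in the 14 mm wide slot between back plate and lip (axes as the holder's); when hung, the wall's top edge is here, 30 mm deep in the slot; it may then lean by up to 0.1 rad
- holder_b_slot (a point): on holder_b: middle of the underside of the bridge, in the 14 mm wide slot between back plate and lip (axes as the holder's); when hung, the wall's top edge is here, 30 mm deep in the slot; it may then lean by up to 0.1 rad
- holder_c_slot (a point): on holder_c: middle of the underside of the bridge, in the 14 mm wide slot between back plate and lip (axes as the holder's); when hung, the wall's top edge is here, 30 mm deep in the slot; it may then lean by up to 0.1 rad
- holder_a_tab (a point): on holder_a: middle of the top of its grip tab, which is 8 mm thick along the holder's x, 34 mm wide along y, and stands 35 mm high on the bridge; pinch it from above across x. The holder's origin is at +27, 0, -130 mm from here
- holder_b_tab (a point): on holder_b: middle of the top of its grip tab, which is 8 mm thick along the holder's x, 34 mm wide along y, and stands 35 mm high on the bridge; pinch it from above across x. The holder's origin is at +27, 0, -130 mm from here
- holder_c_tab (a point): on holder_c: middle of the top of its grip tab, which is 8 mm thick along the holder's x, 34 mm wide along y, and stands 35 mm high on the bridge; pinch it from above across x. The holder's origin is at +27, 0, -130 mm from here
- station: fixed rinse station: dark base plate (150 x 400 x 8 mm), open steel trough, and a white hand-pump doser beyond the trough's +y end. Origin on the bench under the trough's middle, z up, y along the trough. Trough 112 (x) by 282 mm (y) outside, walls 6 mm, rim at z = 125, inner floor at z = 14 mm. A hung holder's origin is at z = 34 mm, 20 mm clear of the floor. Its place and yaw vary
- near_rim (a point): middle of the top edge of the trough's long wall nearest the robot (wall 6 mm thick, centred here, 270 mm long inside along y; axes as the station's). Three holders fit side by side on it, at the station's yaw, e.g. at y = -95, -13, +69 mm from here. Keep y under +80 mm: the doser's thin fixed spout overhangs the far half of the trough's +y end, up to z = 143 mm
- plunger (a joint): the doser's plunger, 0 = fully up, 0.025 m = fully down at its stop. A spring returns it: 3 N to start it moving, about 10.5 N at the stop. It moves straight down.
- plunger_top (a point): on the white doser (188 mm from the station's origin along its +y): centre of the flat top of the plunger head, a grey plastic disc of 44 mm diameter (flat part 36 mm), 170 mm above the bench when up; moves with the plunger
- tray: fixed white shallow drip tray, 100 mm (x) by 270 mm (y), 14 mm high with 4 mm walls; origin: on the bench under its centre, z up. Inner floor at z = 4 mm, 92 by 262 mm: three holders fit side by side along y at the tray's yaw (e.g. y = -84, 0, +84 mm), feet within the walls; a foot is centred when the holder's origin is at x = -13 mm
- mug: orange mug, 81 x 113 x 101 mm, leave alone; origin under its middle
- pen_pot: black pot of pens, 83 x 84 x 147 mm, leave alone; origin under its middle
- beaker: white beaker, 91 x 95 x 115 mm, leave alone; origin under its middle
- tape_roll: roll of tape lying flat, 104 x 102 x 25 mm, leave alone; origin under its middle
- calculator: desk calculator, 135 x 78 x 17 mm, leave alone; origin under its middle
- marker: marker pen lying down, 17 x 135 x 16 mm, leave alone; origin under its middle

How it is judged:
On the way, in this order (a step that is already met when the one before it is completed fails the run):
1. every holder present hangs by its lip on the trough's rim, upright inside, let go and at rest (z of holder_a in the frame of station between 0.027 and 0.044 m and x of holder_a in the frame of station between -0.05 and 0.05 m and y of holder_a in the frame of station between -0.135 and 0.135 m and angle between each of holder_a, holder_b, holder_c's own z axis and vertical below 0.2 rad and z of holder_b in the frame of station between 0.027 and 0.044 m and x of holder_b in the frame of station between -0.05 and 0.05 m and y of holder_b in the frame of station between -0.135 and 0.135 m and z of holder_c in the frame of station between 0.027 and 0.044 m and x of holder_c in the frame of station between -0.05 and 0.05 m and y of holder_c in the frame of station between -0.135 and 0.135 m and contact force between the fingers and holder_a below 0.1 N and linear speed of each of holder_a, holder_b, holder_c below 0.03 m/s and contact force between the fingers and holder_b below 0.1 N and contact force between the fingers and holder_c below 0.1 N), for 0.4 s.
2. with all holders hanging, the plunger is pressed down to its stop (more than 22 of its 25 mm) (value of joint plunger above 0.022 m and z of holder_a in the frame of station between 0.027 and 0.044 m and x of holder_a in the frame of station between -0.05 and 0.05 m and y of holder_a in the frame of station between -0.135 and 0.135 m and angle between each of holder_a, holder_b, holder_c's own z axis and vertical below 0.2 rad and z of holder_b in the frame of station between 0.027 and 0.044 m and x of holder_b in the frame of station between -0.05 and 0.05 m and y of holder_b in the frame of station between -0.135 and 0.135 m and z of holder_c in the frame of station between 0.027 and 0.044 m and x of holder_c in the frame of station between -0.05 and 0.05 m and y of holder_c in the frame of station between -0.135 and 0.135 m), for 0.1 s.
3. the plunger is let up again (less than 4 mm from the top), all holders still hanging (value of joint plunger below 0.004 m and z of holder_a in the frame of station between 0.027 and 0.044 m and x of holder_a in the frame of station between -0.05 and 0.05 m and y of holder_a in the frame of station between -0.135 and 0.135 m and angle between each of holder_a, holder_b, holder_c's own z axis and vertical below 0.2 rad and z of holder_b in the frame of station between 0.027 and 0.044 m and x of holder_b in the frame of station between -0.05 and 0.05 m and y of holder_b in the frame of station between -0.135 and 0.135 m and z of holder_c in the frame of station between 0.027 and 0.044 m and x of holder_c in the frame of station between -0.05 and 0.05 m and y of holder_c in the frame of station between -0.135 and 0.135 m), for 0.1 s.
4. second stroke: pressed down to its stop again, all holders hanging (all of step 2), for 0.1 s.
5. the plunger is let up again, all holders still hanging (all of step 3), for 0.1 s.
6. third stroke: pressed down to its stop again, all holders hanging (all of step 4), for 0.1 s.
7. the plunger is let up again, all holders still hanging (all of step 5), for 0.1 s.
At the end, for the whole second after the job is handed in: Every holder present stands upright (within 0.12 rad) on the drip tray's floor (underside 1 to 10 mm above the bench, origin within the tray's walls), released, and the plunger is up (less than 4 mm down) (z of holder_a in the frame of tray between 0.001 and 0.01 m and x of holder_a in the frame of tray between -0.046 and 0.046 m and y of holder_a in the frame of tray between -0.131 and 0.131 m and angle between each of holder_a, holder_b, holder_c's own z axis and vertical below 0.12 rad and contact force between the fingers and holder_a below 0.1 N and z of holder_b in the frame of tray between 0.001 and 0.01 m and x of holder_b in the frame of tray between -0.046 and 0.046 m and y of holder_b in the frame of tray between -0.131 and 0.131 m and contact force between the fingers and holder_b below 0.1 N and z of holder_c in the frame of tray between 0.001 and 0.01 m and x of holder_c in the frame of tray between -0.046 and 0.046 m and y of holder_c in the frame of tray between -0.131 and 0.131 m and contact force between the fingers and holder_c below 0.1 N and value of joint plunger below 0.004 m); the robot touches nothing.
It fails at once if another thing on the bench (mug, pen pot, beaker, tape roll, calculator, marker) is moved more than 40 mm (distance of any of mug, pen_pot, beaker, tape_roll, calculator, marker from where it was at the start of the episode above 0.04 m).
Of holder_a, holder_b, holder_c only 2 to 3 are there at a start; the rules pass over those that are not, and their reading is None.
At some moment in a run one of holder_a, holder_b, holder_c may be knocked a few centimetres aside while the robot is not near it.
It also fails if it takes over 208 s, if anything falls off the work surface, if the arm or the gripper's body presses on something with over 40 N, if the wrist force passes 120 N, or if a joint passes its speed limit or range.

## Working session

There is one attempt and no reset: what is moved stays moved. The work goes in short steps, Python scripts to look and compute and a shell command to move; the robot and the scene stay as the last step left them, time stands still between calls to the robot, and variables do not carry over. Pictures are saved under pics/ and viewed, at most 14 in all, crops included, and the job is handed in when it is done.

```bash
ls; mkdir -p pics
cat > h.py <<'E'
import numpy as np, cv2
from scipy.spatial.transform import Rotation as R
from plant import monitor, capture, get_calibration, job, finder, bot
def st(): return monitor.get_state()
def cam(name):
    s=st(); im,d=capture(name); return s,im,d
E
python3 - <<'E'
from h import *
s=st(); print({k:np.round(v,3).tolist() for k,v in s.items()}, bot.tip_extent)
for c in ("scene","top"):
    _,im,d=cam(c); cv2.imwrite(f"pics/{c}0.png",im)
    k=get_calibration(c); print(c,k)
    for t in ("holder_a","holder_a_tab","holder_a_slot","station","near_rim","plunger_top","tray","mug","pen_pot","beaker","tape_roll","calculator","marker"):
        try: print(t,[(np.round(r["at"],3).tolist(),round(r["conf"],2)) for r in finder.mark_of(t,c)])
        except Exception as e: print(t,e)
E
```

```text
pics
{'time_s': 0.0, 'qpos': [1.262, 0.418, -0.01, 1.614, 0.005, 1.111, -0.053], 'dq': [0.001, 0.001, -0.001, 0.002, 0.0, 0.0, 0.001], 'joint_efforts': [0.0, -86.444, 0.679, -43.489, 0.019, 0.008, -0.0], 'tool_pos': [0.165, -0.602, 0.242], 'eef_rot': [-3.14, 0.0, 0.268], 'contact_force': [-0.242, 0.785, 0.017], 'moment': [-0.054, -0.016, -0.049], 'grip_force': 0.0, 'grip_width': 1.005} 0.011
scene {'mtx': array([[617.33266054,   0.        , 319.77858485],
       [  0.        , 617.33266054, 234.68742295],
       [  0.        ,   0.        ,   1.        ]]), 'dist': array([-0.01700621,  0.        ,  0.        ,  0.        ,  0.        ]), 'xyz': array([-0.20250691,  0.5181843 ,  1.07622812]), 'rotation': array([ 0.76057706,  0.00732546, -2.22185136])}
holder_a [([0.453, 0.016, -0.002], 0.81), ([0.462, 0.129, 0.001], 0.69), ([0.431, 0.004, 0.132], 0.25)]
holder_a_tab []
holder_a_slot []
station [([0.658, -0.059, 0.005], 0.58)]
near_rim [([0.608, -0.063, 0.125], 0.8)]
plunger_top [([0.329, 0.227, -0.001], 0.71), ([0.666, 0.125, 0.167], 0.65)]
tray [([0.466, -0.212, -0.0], 0.85)]
mug [([
[... 623 characters left out ...]
0.        ]), 'xyz': array([ 0.40970616, -0.06153172,  1.23770657]), 'rotation': array([ 0.1092511 ,  0.01387922, -1.57412523])}
holder_a [([0.468, 0.124, -0.003], 0.93), ([0.452, 0.014, 0.003], 0.56)]
holder_a_tab []
holder_a_slot [([0.661, -0.063, 0.002], 0.54)]
station [([0.661, -0.063, 0.001], 0.8)]
near_rim [([0.604, -0.064, 0.125], 0.58)]
plunger_top [([0.663, 0.124, 0.174], 0.72)]
tray [([0.464, -0.214, 0.001], 0.64), ([0.328, 0.23, -0.001], 0.31)]
mug [([0.329, -0.342, -0.003], 0.95)]
pen_pot [([0.619, -0.375, -0.0], 0.86)]
beaker [([0.718, 0.265, -0.0], 0.63)]
tape_roll [([0.74, -0.338, 0.006], 0.71)]
calculator [([0.326, 0.228, 0.001], 0.82)]
marker [([0.581, 0.277, -0.002], 0.79)]
```

View pics/top0.png

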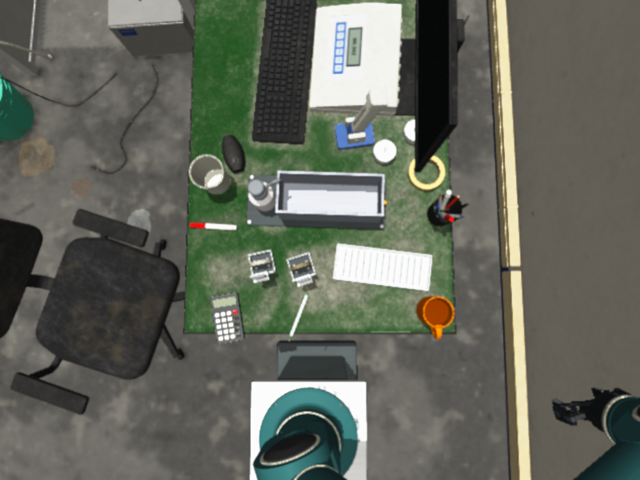

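View pics/scene0.png

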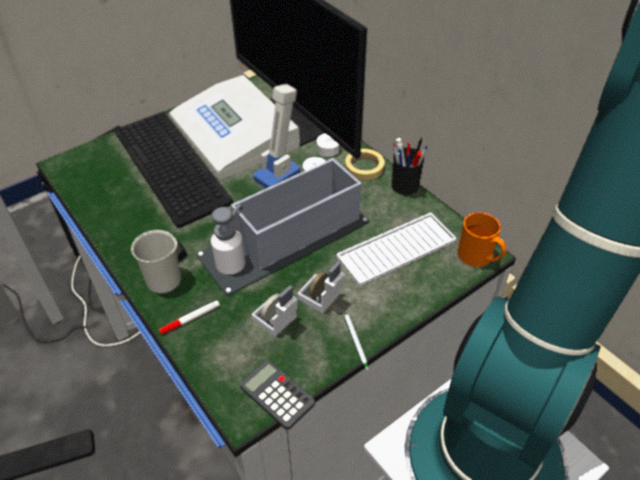

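```bash
cat >> h.py <<'E'
def cloud(name,im,d,s=None):
    k=get_calibration(name); v,u=np.nonzero(d>0)
    p=cv2.undistortPoints(np.stack([u,v],1).astype(float)[:,None],k["mtx"],np.array(k["dist"]))[:,0]
    z=d[v,u]; c=np.stack([p[:,0]*z,-p[:,1]*z,-z],1)
    if "mount" in k:
        M=np.array(k["mount"]); c=c@M[:3,:3].T+M[:3,3]
        w=c@R.from_euler("xyz",s["eef_rot"]).as_matrix().T+s["tool_pos"]
    else: w=c@R.from_rotvec(k["rotation"]).as_matrix().T+k["xyz"]
    return w,im[v,u],u,v
def rect(p):
    (c,wh,a)=cv2.minAreaRect((p[:,:2]*1000).astype(np.float32)); return np.round(c,1),np.round(wh,1),round(a,1)
E
python3 - <<'E'
from h import *
import os
for c in ("scene","top"):
    s,im,d=cam(c); w,col,u,v=cloud(c,im,d)
    b=lambda x0,x1,y0,y1,z0,z1:w[(w[:,0]>x0)&(w[:,0]<x1)&(w[:,1]>y0)&(w[:,1]<y1)&(w[:,2]>z0)&(w[:,2]<z1)]
    print(c,"table z",np.median(b(.35,.8,-.5,.3,-.03,.03)[:,2]))
    print(" rim",rect(b(.55,.78,-.25,.09,.115,.133)))
    print(" head",rect(b(.6,.72,.06,.2,.160,.18)), b(.6,.72,.06,.2,.160,.18).mean(0))
    for n,(x,y) in dict(A=(.44,.124),B=(.44,.01)).items():
        q=b(x-.06,x+.05,y-.05,y+.05,.108,.14); print(n,"tab",len(q),rect(q),q[:,2].max())
        q=b(x-.06,x+.1,y-.055,y+.055,.008,.14); print(n,"all",len(q),rect(q))
    m=[r for r in finder.outline_of("tray",c)]
    for r in m[:1]:
        q=w[r["region"][v,u]]; print(" tray",r["conf"],rect(q[q[:,2]<.03]))
    for r in finder.outline_of("holder_a",c): q=w[r["region"][v,u]]; print(" holder",r["conf"],q.mean(0))
E
```

```text
scene table z nan
 rim (array([0., 0.]), array([0., 0.]), 0.0)
 head (array([0., 0.]), array([0., 0.]), 0.0) [nan nan nan]
  return _methods._mean(a, axis=axis, dtype=dtype,
  ret = ret.dtype.type(ret / rcount)
<stdin>:8: RuntimeWarning: Mean of empty slice.
  ret = um.true_divide(
Traceback (most recent call last):
ValueError: zero-size array to reduction operation maximum which has no identity
```

```bash
sed -i 's/R.from_rotvec(k\["rotation"\])/R.from_euler("xyz",k["rotation"])/' h.py
cat > m.py <<'E'
from h import *
for c in ("scene","top"):
    s,im,d=cam(c); w,col,u,v=cloud(c,im,d)
    b=lambda x0,x1,y0,y1,z0,z1:w[(w[:,0]>x0)&(w[:,0]<x1)&(w[:,1]>y0)&(w[:,1]<y1)&(w[:,2]>z0)&(w[:,2]<z1)]
    print(c,"table z",np.median(b(.35,.8,-.5,.3,-.03,.03)[:,2]))
    print(" rim",rect(b(.55,.78,-.25,.09,.115,.133)))
    print(" head",rect(b(.6,.72,.06,.2,.160,.18)), b(.6,.72,.06,.2,.160,.18).mean(0))
    for n,(x,y) in dict(A=(.44,.124),B=(.44,.01)).items():
        q=b(x-.06,x+.05,y-.05,y+.05,.108,.14); print(n,"tab",len(q),rect(q),q[:,2])
        q=b(x-.06,x+.1,y-.055,y+.055,.008,.14); print(n,"all",len(q),rect(q))
    for r in finder.outline_of("tray",c)[:1]:
        q=w[r["region"][v,u]]; print(" tray",r["conf"],rect(q[q[:,2]<.03]))
    for r in finder.outline_of("holder_a",c): q=w[r["region"][v,u]]; print(" holder",r["conf"],q.mean(0))
E
python3 m.py
```

```text
scene table z 0.003726083175798256
 rim (array([657.3, -57.6]), array([296.4, 120.8]), 87.7)
 head (array([661.6, 127.9]), array([41.9, 42.1]), 46.9) [0.65902015 0.12849526 0.16933125]
A tab 154 (array([438.4, 123.1]), array([11.3, 35.7]), 15.5) [0.13106975 0.12643675 0.13547186 0.13098662 0.1341583  0.13221254
 0.12946989 0.12782242 0.13220758 0.13282365 0.13220931 0.13157667
 0.12926926 0.13276711 0.12837447 0.12967492 0.13320693 0.13067693
 0.12891183 0.12775349 0.12779258 0.12955403 0.12253712 0.13084294
 0.13138062 0.13266104 0.13476601 0.13176461 0.12776978 0.12498448
 0.12705918 0.12214647 0.11867369 0.13140945 0.1297145  0.12952665
 0.13419003 0.12768283 0.13187455 0.12691356 0.12604512 0.12442483
 0.11606696 0.11768853 0.13134015 0.13191609 0.12980096 0.13166918
 0.13340376 0.12857537 0.127439   0.12341226 0.12205688 0.12090748
 0.1159389  0.11011515 0.12911942 0.13257198 0.13053888 0.13158828
 0.1285349  0.13011616 0.12575316 0.12648558 0.12408688 0.12114124
 0.11266027 0.11160414 0.10972608 0.13279389 0.13233247 0.1282141
 0.13270435 0.1305529  0.12746593 0.12561814 0.1241
[... 3604 characters left out ...]
22
 0.12829583 0.12670676 0.12919998 0.13057443 0.13417006 0.13377076
 0.13170848 0.12554424 0.13268407 0.129296   0.12777866 0.12996653
 0.13065608 0.12730231 0.1299106  0.12955272 0.12859672 0.11656997
 0.13129053 0.12873196 0.13098197 0.13148521 0.13231834 0.13167167
 0.12988429 0.13517172 0.12827192 0.11405239 0.12839366 0.13174238
 0.13237102 0.12852525 0.13117937 0.1284715  0.11253708 0.12701111
 0.12870617 0.1265707 ]
B all 589 (array([459.8,  17.8]), array([ 84. , 158.3]), 89.9)
 tray 0.77 (array([ 466.6, -211.2]), array([274.1, 101.7]), 83.9)
 holder 0.93 [0.46235062 0.01708112 0.04072111]
 holder 0.58 [0.47357593 0.12832133 0.03970293]
 holder 0.5 [0.66081613 0.12550436 0.16974925]
```

```bash
cat >> h.py <<'E'
def to(p,yawdeg,n=None,s=None):
    """total units: first turn az (with levelling), then shift in tool axes at the new yaw"""
    s=s or st(); Rc=R.from_euler("xyz",s["eef_rot"]); Rt=R.from_euler("xyz",[np.pi,0,np.radians(yawdeg)])
    t=np.degrees((Rc.inv()*Rt).as_rotvec())/6; sh=Rt.inv().apply(np.array(p)-s["tool_pos"])/0.03
    print("turn",np.round(t,2),"shift",np.round(sh,2),"pos",np.round(s["tool_pos"],4),"yaw",round(np.degrees(s["eef_rot"][2]),2),"t",round(s["time_s"],1))
E
python3 - <<'E'
from h import *
print(get_calibration("wrist")); to([.56,-.05,.40],87.8)
E
python3 -m handwheel '[[0,0,-1,0,0,0,85],[0,0,-1,0,0,0,85],[0,0,-1,0,0,0,85],[0,0,-1,0,0,0,85],[0,0,-1,0,0,0,85],[0,0,-1,0,0,0,85],[0,0,-1,0,0,0,85],[0,0,-1,0,0,0,85],[0,0,-1,0,0,0,85],[0,0,-1,0,0,0,85],[0,0,-1,0,0,0,85],[0,0,-1,0,0,0,85]]'
python3 -c "
from h import *
to([.56,-.05,.40],87.8)"
```

```text
{'mtx': array([[363.09088604,   0.        , 320.0147564 ],
       [  0.        , 363.09088604, 236.67549729],
       [  0.        ,   0.        ,   1.        ]]), 'dist': array([-0.02195341,  0.        ,  0.        ,  0.        ,  0.        ]), 'mount': array([[-5.37014477e-04,  9.58029442e-01,  2.86669320e-01,
         7.30351445e-02],
       [ 9.99999783e-01,  4.05308995e-04,  5.18773375e-04,
         8.00622243e-04],
       [ 3.80810514e-04,  2.86669537e-01, -9.58029452e-01,
        -1.31259401e-01],
       [ 0.00000000e+00,  0.00000000e+00,  0.00000000e+00,
         1.00000000e+00]])}
turn [ -0.    -0.   -12.08] shift [18.91 12.44 -5.26] pos [ 0.1654 -0.6027  0.2423] yaw 15.34 t 1.8
time_s: 2.75
tool_pos: [0.1653, -0.6027, 0.2423]
eef_rot: [-3.142, -0.0, 1.53]
contact_force: [-0.0, -0.1, -0.2]
grip_width: 0.993
grip_force: 0.0
turn [-0.   -0.   -0.03] shift [18.92 12.44 -5.26] pos [ 0.1653 -0.6027  0.2423] yaw 87.64 t 2.8
```

```bash
python3 -m handwheel '[[0,0,0,0.95,0.62,-0.26,85],[0,0,0,0.95,0.62,-0.26,85],[0,0,0,0.95,0.62,-0.26,85],[0,0,0,0.95,0.62,-0.26,85],[0,0,0,0.95,0.62,-0.26,85],[0,0,0,0.95,0.62,-0.26,85],[0,0,0,0.95,0.62,-0.26,85],[0,0,0,0.95,0.62,-0.26,85],[0,0,0,0.95,0.62,-0.26,85],[0,0,0,0.95,0.62,-0.26,85],[0,0,0,0.95,0.62,-0.26,85],[0,0,0,0.95,0.62,-0.26,85]]' >/dev/null
python3 -m handwheel '[[0,0,0,0.95,0.62,-0.26,85],[0,0,0,0.95,0.62,-0.26,85],[0,0,0,0.95,0.62,-0.26,85],[0,0,0,0.95,0.62,-0.26,85],[0,0,0,0.95,0.62,-0.26,85],[0,0,0,0.95,0.62,-0.26,85],[0,0,0,0.95,0.62,-0.26,85],[0,0,0,0.95,0.62,-0.26,85],[0,0,0,0,0,0,85],[0,0,0,0,0,0,85],[0,0,0,0,0,0,85]]'
cat > w.py <<'E'
from h import *
import sys
s,im,d=cam("wrist"); cv2.imwrite(f"pics/{sys.argv[1]}.png",im)
w,col,u,v=cloud("wrist",im,d,s); np.savez("w.npz",w=w,col=col,u=u,v=v)
b=lambda x0,x1,y0,y1,z0,z1:w[(w[:,0]>x0)&(w[:,0]<x1)&(w[:,1]>y0)&(w[:,1]<y1)&(w[:,2]>z0)&(w[:,2]<z1)]
print("pos",np.round(s["tool_pos"],4),np.round(s["eef_rot"],3))
q=b(.56,.78,-.23,.075,.119,.131); print("rim",len(q),rect(q),q[:,2].mean() if len(q) else 0)
q=b(.58,.625,-.17,.06,.119,.131)
if len(q)>50:
    f=np.polyfit(q[:,1],q[:,0],1); r=q[:,0]-np.polyval(f,q[:,1]); q=q[abs(r)<.008]; f=np.polyfit(q[:,1],q[:,0],1)
    print("near wall x at y=-.06:",np.polyval(f,-.06),"slope deg",np.degrees(np.arctan(f[0])), "width pct",np.percentile(q[:,0]-np.polyval(f,q[:,1]),[5,95]))
q=b(.6,.72,.06,.2,.160,.18); print("head",len(q),rect(q) if len(q) else 0)
q=b(.36,.5,.06,.2,.122,.14);print("tabA",len(q),rect(q) if len(q) else 0)
q=b(.36,.5,-.05,.06,.122,.14);print("tabB",len(q),rect(q) if len(q) else 0)
for t in ("holder_a","holder_a_tab","station","near_rim","plunger_top","tray"):
    print(t,[(np.round(r["at"],3).tolist(),round(r["conf"],2)) for r in finder.mark_of(t,"wrist")])
E
python3 w.py w0
```

```text
time_s: 4.67
tool_pos: [0.5633, -0.0509, 0.398]
eef_rot: [-3.141, 0.0, 1.524]
contact_force: [0.2, -0.7, -0.0]
grip_width: 0.993
grip_force: 0.0
pos [ 0.5633 -0.0509  0.398 ] [-3.141  0.     1.524]
rim 3647 (array([656.5, -63.7]), array([281.3, 112.8]), 87.7) 0.12391071557077638
near wall x at y=-.06: 0.6035035972050684 slope deg 1.9731913916603323 width pct [-0.00271904  0.00285172]
head 1241 (array([663. , 114.6]), array([24.2, 43. ]), 84.5)
tabA 365 (array([440.4, 120.8]), array([ 8.4, 34. ]), 13.1)
tabB 285 (array([431. ,   6.6]), array([ 8.6, 33.4]), 19.7)
holder_a [([0.465, 0.128, 0.002], 0.65), ([0.459, 0.013, -0.006], 0.64)]
holder_a_tab []
station [([0.656, -0.063, -0.002], 0.94)]
near_rim [([0.599, -0.064, 0.123], 0.56)]
plunger_top [([0.664, 0.126, 0.171], 0.95)]
tray [([0.464, -0.212, -0.0], 0.84)]
```

View pics/w0.png

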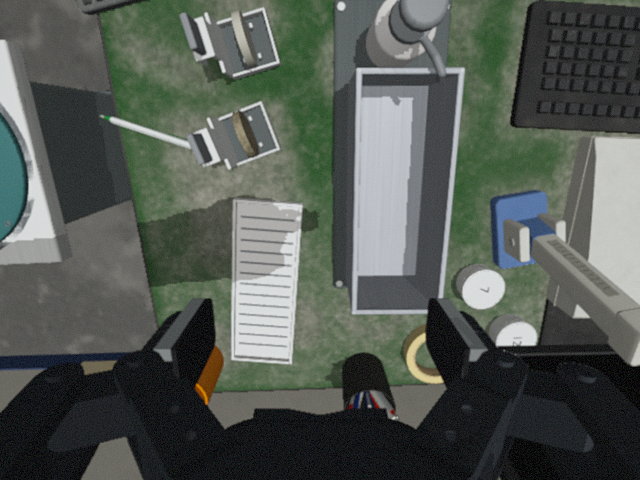

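```bash
python3 -c "
from h import *
to([.431,.0066,.18],109)"
```

```text
turn [-0.    0.   -3.62] shift [ 3.25 -3.54  7.28] pos [ 0.5632 -0.0511  0.3983] yaw 87.3 t 5.0
```

```bash
python3 -m handwheel '[[0,0,-0.9,0,0,0,36],[0,0,-0.9,0,0,0,36],[0,0,-0.9,0,0,0,36],[0,0,-0.9,0,0,0,36],[0,0,0,0.41,-0.44,0.91,36],[0,0,0,0.41,-0.44,0.91,36],[0,0,0,0.41,-0.44,0.91,36],[0,0,0,0.41,-0.44,0.91,36],[0,0,0,0.41,-0.44,0.91,36],[0,0,0,0.41,-0.44,0.91,36],[0,0,0,0.41,-0.44,0.91,36],[0,0,0,0.41,-0.44,0.91,36]]'
python3 -m handwheel '[[0,0,0,0,0,0,36],[0,0,0,0,0,0,36],[0,0,0,0,0,0,36]]' >/dev/null
sed -i 's/^q=b(.36,.5,-.05,.06,.122/q=b(.38,.47,-.05,.06,.122/' w.py; python3 w.py w1; python3 -c "
from h import *
to([.431,.0066,.114],109)"
```

```text
time_s: 6.02
tool_pos: [0.4306, 0.0082, 0.179]
eef_rot: [3.141, 0.0, 1.901]
contact_force: [1.2, 0.3, 0.2]
grip_width: 0.421
grip_force: 0.0
pos [0.4325 0.008  0.1807] [3.141 0.    1.901]
rim 2317 (array([605.2, -20. ]), array([176.9,   9.6]), 88.1) 0.12295137831599359
near wall x at y=-.06: 0.601990081198756 slope deg 2.3387351138089696 width pct [-0.00206368  0.00359809]
head 0 0
tabA 1543 (array([439.8, 121. ]), array([ 8.5, 34.3]), 12.0)
tabB 883 (array([430.8,   7.1]), array([ 8. , 33.6]), 17.4)
holder_a [([0.464, 0.126, 0.001], 0.58)]
holder_a_tab [([0.461, 0.014, -0.003], 0.6)]
station [([0.658, -0.062, 0.0], 0.83)]
near_rim [([0.459, 0.015, -0.004], 0.58)]
plunger_top []
tray [([0.469, -0.21, -0.003], 0.75), ([0.464, 0.127, 0.003], 0.29)]
turn [ 0.    0.   -0.01] shift [-0.04 -0.04  2.21] pos [0.4319 0.0081 0.1802] yaw 108.93 t 6.6
```

View pics/w1.png

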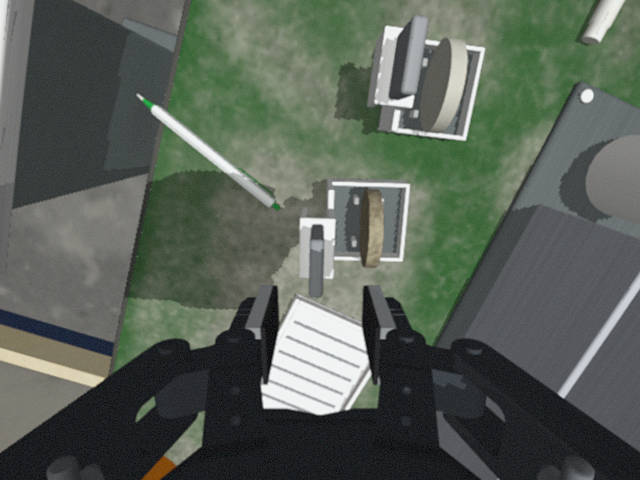

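```bash
python3 -m handwheel '[[0,0,0.15,0,0,0.55,36],[0,0,0,-0.03,-0.03,0.55,36],[0,0,0,0,0,0.55,36],[0,0,0,0,0,0.55,36],[0,0,0,0,0,0,36],[0,0,0,0,0,0,0],[0,0,0,0,0,0,0],[0,0,0,0,0,0,0],[0,0,0,0,0,0,0],[0,0,0,0,0,0,0]]' 60
python3 -m handwheel '[[0,0,0,0,0,-0.7,0],[0,0,0,0,0,-0.8,0],[0,0,0,0,0,-0.9,0],[0,0,0,0,0,-0.9,0],[0,0,0,0,0,-0.9,0],[0,0,0,0,0,-0.9,0],[0,0,0,0,0,0,0],[0,0,0,0,0,0,0]]'
python3 -c "
from h import *
to([.6006,-.1366,.265],87.8)"
```

```text
time_s: 7.45
tool_pos: [0.4311, 0.0069, 0.1145]
eef_rot: [3.141, 0.001, 1.885]
contact_force: [-3.9, -1.5, 7.6]
grip_width: 0.082
grip_force: 61.6
time_s: 8.12
tool_pos: [0.4314, 0.0069, 0.2679]
eef_rot: [3.14, 0.002, 1.885]
contact_force: [0.3, 0.8, -2.8]
grip_width: 0.084
grip_force: 60.0
turn [0.02 0.02 3.37] shift [-4.56  5.82  0.1 ] pos [0.4314 0.0069 0.2679] yaw 108.01 t 8.1
```

```bash
python3 -m handwheel '[[0,0,0.84,0,0,0,0],[0,0,0.84,0,0,0,0],[0,0,0.84,0,0,0,0],[0,0,0.85,0,0,0,0],[0,0,0,-0.65,0.83,0,0],[0,0,0,-0.65,0.83,0,0],[0,0,0,-0.65,0.83,0,0],[0,0,0,-0.65,0.83,0,0],[0,0,0,-0.65,0.83,0,0],[0,0,0,-0.65,0.83,0,0],[0,0,0,-0.65,0.83,0,0],[0,0,0,0,0,0,0]]' >/dev/null
python3 -m handwheel '[[0,0,0,0,0,0,0],[0,0,0,0,0,0,0],[0,0,0,0,0,0,0]]'
sed -i 's/^for t in.*/for t in ():/' w.py; python3 w.py w2; python3 -c "
from h import *
to([.6006,-.1366,.148],87.8)"
```

```text
time_s: 9.37
tool_pos: [0.5994, -0.135, 0.2662]
eef_rot: [-3.14, -0.0, 1.534]
contact_force: [0.2, -0.1, -1.5]
grip_width: 0.079
grip_force: 60.1
pos [ 0.5994 -0.135   0.2662] [-3.14  -0.     1.534]
rim 5574 (array([656.3, -92.5]), array([222.4, 111.9]), 87.8) 0.12398955624810337
near wall x at y=-.06: 0.6040473953573909 slope deg 2.0312718886867973 width pct [-0.00256889  0.002575  ]
head 0 0
tabA 0 0
tabB 0 0
turn [-0.01 -0.    0.01] shift [-0.05  0.04  3.95] pos [ 0.5995 -0.1351  0.2666] yaw 87.88 t 9.4
```

View pics/w2.png

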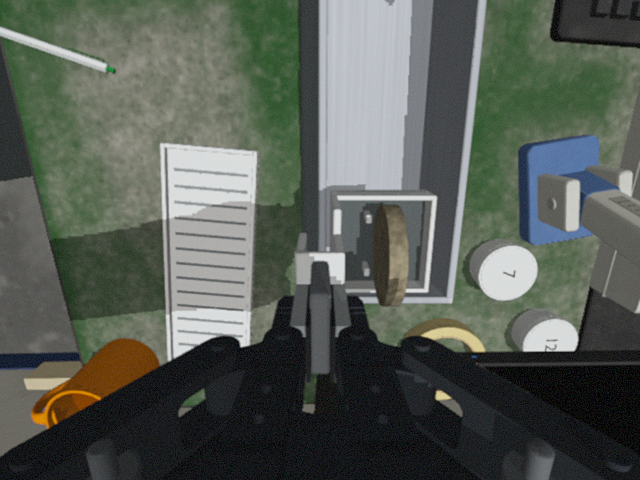

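```bash
python3 -m handwheel '[[0,0,0,0,0.04,0.5,0],[0,0,0,0,0.02,0.6,0],[0,0,0,0,0,0.6,0],[0,0,0,0,0,0.6,0],[0,0,0,0,0,0.5,0],[0,0,0,0,0,0.4,0],[0,0,0,0,0,0.3,0],[0,0,0,0,0,0.2,0],[0,0,0,0,0,0.15,0],[0,0,0,0,0,0.05,0],[0,0,0,0,0,0,0],[0,0,0,0,0,0,0]]'
```

```text
time_s: 10.42
tool_pos: [0.602, -0.136, 0.1504]
eef_rot: [3.141, 0.0, 1.533]
contact_force: [-0.2, -0.5, -3.3]
grip_width: 0.077
grip_force: 60.1
```

```bash
python3 -m handwheel '[[0,0,0,0,0,0.06,0],[0,0,0,0,0,0,0],[0,0,0,0,0,0,12],[0,0,0,0,0,0,14],[0,0,0,0,0,0,20],[0,0,0,0,0,0,30],[0,0,0,0,0,0,36],[0,0,0,0,0,-0.3,36],[0,0,0,0,0,-0.7,36],[0,0,0,0,0,-0.9,36],[0,0,0,0,0,-0.9,36],[0,0,0,0,0,0,36]]'
python3 - <<'E'
from h import *
to([.44,.121,.20],102.6)
s,im,d=cam("wrist"); w,*_=cloud("wrist",im,d,s)
q=w[(abs(w[:,0]-.60)<.05)&(abs(w[:,1]+.136)<.05)&(w[:,2]>.155)&(w[:,2]<.175)]; print(len(q),rect(q) if len(q) else 0)
s,im,d=cam("scene"); w,*_=cloud("scene",im,d)
q=w[(abs(w[:,0]-.60)<.05)&(abs(w[:,1]+.136)<.05)&(w[:,2]>.15)]; print(len(q),rect(q), np.percentile(q[:,2],[50,90,99]))
q=w[(w[:,0]>.36)&(w[:,0]<.5)&(w[:,1]>.06)&(w[:,1]<.2)&(w[:,2]>.122)]; print("tabA",len(q),rect(q))
cv2.imwrite("pics/s1.png",im[100:340,100:420])
E
```

```text
time_s: 11.42
tool_pos: [0.6038, -0.1358, 0.2379]
eef_rot: [3.135, 0.001, 1.533]
contact_force: [1.6, -0.1, 0.3]
grip_width: 0.419
grip_force: 0.0
turn [ 0.06  0.02 -2.46] shift [ 9.54 -3.46  1.26] pos [ 0.6038 -0.1358  0.2379] yaw 87.84 t 11.4
745 (array([ 604.2, -135.9]), array([33.4,  8. ]), 87.6)
3736 (array([ 600. , -129.3]), array([99.7, 86.7]), 0.0) [0.39780321 0.47292734 0.60378064]
tabA 90 (array([438.8, 124.1]), array([10.4, 35.1]), 11.2)
```

View pics/s1.png

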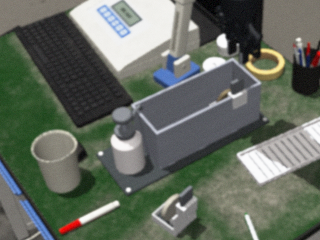

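```bash
python3 -m handwheel '[[0,0,-0.82,0,0,0,36],[0,0,-0.82,0,0,0,36],[0,0,-0.82,0,0,0,36],[0,0,0,0.96,-0.35,0,36],[0,0,0,0.96,-0.35,0,36],[0,0,0,0.96,-0.35,0,36],[0,0,0,0.96,-0.35,0,36],[0,0,0,0.95,-0.35,0,36],[0,0,0,0.95,-0.35,0,36],[0,0,0,0.95,-0.34,0.3,36],[0,0,0,0.95,-0.34,0.4,36]]'>/dev/null
python3 -m handwheel '[[0,0,0,0.95,-0.34,0.5,36],[0,0,0,0.95,-0.34,0,36],[0,0,0,0,0,0,36],[0,0,0,0,0,0,36],[0,0,0,0,0,0,36]]'
python3 w.py w3;python3 -c "
from h import *
to([.44,.121,.114],102.6)"
```

```text
time_s: 12.85
tool_pos: [0.4382, 0.1203, 0.1959]
eef_rot: [-3.141, 0.0, 1.79]
contact_force: [0.3, -0.7, 0.2]
grip_width: 0.422
grip_force: 0.0
pos [0.4382 0.1203 0.1959] [-3.141  0.     1.79 ]
rim 511 (array([614.3,  36.9]), array([126.1,  57.2]), 54.8) 0.12356738354481496
head 0 0
tabA 788 (array([440. , 121.7]), array([ 7.8, 33.9]), 12.5)
tabB 0 0
turn [-0.   -0.   -0.01] shift [0.02 0.06 2.73] pos [0.4384 0.12   0.1959] yaw 102.52 t 12.9
```

```bash
python3 -m handwheel '[[0,0,0,0.03,0.06,0.6,36],[0,0,0,0,0,0.6,36],[0,0,0,0,0,0.6,36],[0,0,0,0,0,0.5,36],[0,0,0,0,0,0.43,36],[0,0,0,0,0,0,36],[0,0,0,0,0,0,0],[0,0,0,0,0,0,0],[0,0,0,0,0,0,0],[0,0,0,0,0,0,0],[0,0,0,0,0,0,0]]' 60
python3 -m handwheel '[[0,0,0,0,0,-0.7,0],[0,0,0,0,0,-0.8,0],[0,0,0,0,0,-0.9,0],[0,0,0,0,0,-0.9,0],[0,0,0,0,0,-0.9,0],[0,0,0,0,0,-0.9,0],[0,0,0,0,0,0,0],[0,0,0,0,0,0,0]]'
python3 -c "
from h import *
to([.6045,-.0417,.265],87.8)"
```

```text
time_s: 13.82
tool_pos: [0.4399, 0.1218, 0.1147]
eef_rot: [3.141, 0.0, 1.79]
contact_force: [-2.3, -2.6, 7.2]
grip_width: 0.08
grip_force: 61.5
time_s: 14.48
tool_pos: [0.4401, 0.1219, 0.2681]
eef_rot: [3.139, 0.001, 1.79]
contact_force: [-0.2, -0.2, -3.2]
grip_width: 0.087
grip_force: 60.1
turn [0.02 0.01 2.46] shift [-5.24  5.68  0.1 ] pos [0.4401 0.1219 0.2681] yaw 102.55 t 14.5
```

```bash
python3 -m handwheel '[[0,0,0.82,0,0,0,0],[0,0,0.82,0,0,0,0],[0,0,0.82,0,0,0,0],[0,0,0,-0.75,0.81,0,0],[0,0,0,-0.75,0.81,0,0],[0,0,0,-0.75,0.81,0,0],[0,0,0,-0.75,0.81,0,0],[0,0,0,-0.75,0.81,0,0],[0,0,0,-0.75,0.81,0,0],[0,0,0,-0.74,0.82,0,0],[0,0,0,0,0,0,0]]' >/dev/null
python3 -m handwheel '[[0,0,0,0,0,0,0],[0,0,0,0,0,0,0],[0,0,0,0,0,0,0]]'
python3 w.py w4; python3 -c "
from h import *
to([.6047,-.0417,.149],87.8)"
```

```text
time_s: 15.65
tool_pos: [0.6033, -0.0405, 0.2665]
eef_rot: [-3.14, -0.0, 1.534]
contact_force: [0.1, 0.3, -2.6]
grip_width: 0.078
grip_force: 60.0
pos [ 0.6033 -0.0405  0.2665] [-3.14  -0.     1.534]
rim 5293 (array([657.4, -63.7]), array([281.4, 111.4]), 87.8) 0.12404628502039783
near wall x at y=-.06: 0.604479811918709 slope deg 2.0260602866567794 width pct [-0.0025248   0.00270617]
head 0 0
tabA 0 0
tabB 0 0
turn [-0.01  0.    0.02] shift [-0.03  0.04  3.93] pos [ 0.6034 -0.0406  0.2669] yaw 87.91 t 15.7
```

View pics/w4.png

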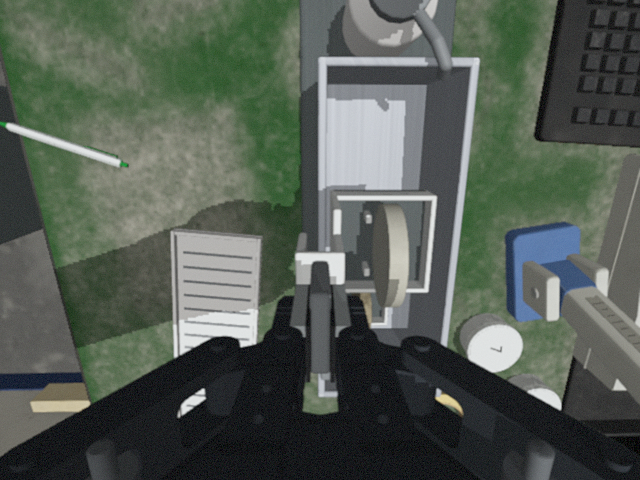

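Holder A is over the trough, with the wall (column ~322) between lip (~302) and back plate (~337). Lower and release.

```bash
python3 -m handwheel '[[0,0,0,0,0.05,0.5,0],[0,0,0,0,0.02,0.6,0],[0,0,0,0,0,0.6,0],[0,0,0,0,0,0.6,0],[0,0,0,0,0,0.5,0],[0,0,0,0,0,0.4,0],[0,0,0,0,0,0.3,0],[0,0,0,0,0,0.2,0],[0,0,0,0,0,0.15,0],[0,0,0,0,0,0.1,0],[0,0,0,0,0,0,0],[0,0,0,0,0,0,0]]'
python3 -m handwheel '[[0,0,0,0,0,0,12],[0,0,0,0,0,0,14],[0,0,0,0,0,0,20],[0,0,0,0,0,0,30],[0,0,0,0,0,0,36],[0,0,0,0,0,-0.3,36],[0,0,0,0,0,-0.7,36],[0,0,0,0,0,-0.9,36],[0,0,0,0,0,-0.9,36],[0,0,0,0,0,-0.9,10],[0,0,0,0,0,-0.9,10],[0,0,0,0,0,0,10]]'
cat > v.py <<'E'
from h import *
for c in ("scene","top"):
    s,im,d=cam(c); w,*_=cloud(c,im,d)
    for y in (-.136,-.042):
        q=w[(abs(w[:,0]-.604)<.03)&(abs(w[:,1]-y)<.03)&(w[:,2]>.145)&(w[:,2]<.18)]; print(c,len(q),rect(q) if len(q) else 0, np.percentile(q[:,2],90) if len(q) else 0)
    print([(np.round(r["at"],3).tolist(),round(r["conf"],2)) for r in finder.mark_of("holder_a",c)],"plunger",[(np.round(r["at"],3).tolist(),round(r["conf"],2)) for r in finder.mark_of("plunger_top",c)])
    q=w[(w[:,0]>.63)&(w[:,0]<.7)&(w[:,1]>.09)&(w[:,1]<.17)&(w[:,2]>.15)&(w[:,2]<.18)]; print("head",len(q),rect(q) if len(q) else 0,np.median(q[:,2]) if len(q) else 0)
    cv2.imwrite(f"pics/v_{c}.png",im)
E
python3 v.py; python3 -c "
from h import *
to([.663,.1255,.25],87.8)"
```

```text
time_s: 16.7
tool_pos: [0.6064, -0.0416, 0.1491]
eef_rot: [3.141, 0.0, 1.533]
contact_force: [0.3, -0.5, -2.0]
grip_width: 0.08
grip_force: 60.1
time_s: 17.7
tool_pos: [0.6077, -0.0411, 0.2926]
eef_rot: [3.135, 0.0, 1.533]
contact_force: [0.7, -0.5, 0.1]
grip_width: 0.12
grip_force: 0.0
scene 124 (array([ 602.1, -133.6]), array([34.6, 12.9]), 78.3) 0.16545922122839235
scene 132 (array([607.2, -40. ]), array([35.1, 13.5]), 87.9) 0.16574100464599967
[([0.622, -0.041, 0.031], 0.96), ([0.668, 0.125, 0.169], 0.72), ([0.622, -0.134, 0.032], 0.67)] plunger [([0.664, 0.124, 0.169], 0.76)]
head 304 (array([661.1, 126.7]), array([40.7, 42. ]), 12.4) 0.17008028383238794
top 0 0 0
top 0 0 0
[([0.621, -0.139, 0.034], 0.57)] plunger [([0.663, 0.125, 0.169], 0.52)]
head 238 (array([662.2, 125. ]), array([43.3, 40.5]), 1.1) 0.16915357941850973
turn [-0.01 -0.    0.  ] shift [5.64 1.69 1.19] pos [ 0.6057 -0.0417  0.2858] yaw 87.83 t 18.0
```

```bash
python3 -m handwheel '[[0,0,0,0.7,0.21,0,0],[0,0,0,0.7,0.21,0,0],[0,0,0,0.7,0.21,0,0],[0,0,0,0.7,0.21,0,0],[0,0,0,0.7,0.21,0,0],[0,0,0,0.7,0.21,0,0],[0,0,0,0.7,0.21,0,0],[0,0,0,0.72,0.21,0,0],[0,0,0,0,0,0.8,0],[0,0,0,0,0,0.8,0],[0,0,0,0,0,0.8,0],[0,0,0,0,0,0.4,0]]' 20 >/dev/null
python3 -m handwheel '[[0,0,0,0,0,0,0],[0,0,0,0,0,0,0],[0,0,0,0,0,0,0]]'
python3 -c "
from h import *
to([.6625,.1253,.155],87.8)"
```

```text
time_s: 19.25
tool_pos: [0.6634, 0.1252, 0.2041]
eef_rot: [3.14, -0.001, 1.533]
contact_force: [-0.3, -0.4, -0.1]
grip_width: -0.0
grip_force: 0.0
turn [ 0.01 -0.01  0.  ] shift [ 0.   -0.03  1.64] pos [0.6634 0.1252 0.2041] yaw 87.82 t 19.2
```

```bash
python3 -m handwheel '[[0,0,0,0,0,0.4,0],[0,0,0,0,0,0.3,0],[0,0,0,0,0,0.25,0],[0,0,0,0,0,0.25,0],[0,0,0,0,0,0.25,0],[0,0,0,0,0,0.1,0],[0,0,0,0,0,0,0],[0,0,0,0,0,0,0]]'
```

```text
time_s: 19.92
tool_pos: [0.6632, 0.1249, 0.1566]
eef_rot: [3.141, -0.0, 1.533]
contact_force: [-1.6, -1.2, 9.6]
grip_width: 0.001
grip_force: 4.9
```

```bash
python3 -m handwheel '[[0,0,0,0,0,0.06,0],[0,0,0,0,0,0.04,0],[0,0,0,0,0,0,0],[0,0,0,0,0,0,0]]'
```

```text
time_s: 20.25
tool_pos: [0.6636, 0.125, 0.1558]
eef_rot: [3.139, 0.0, 1.533]
contact_force: [-12.2, -5.4, 37.3]
grip_width: -0.004
grip_force: 18.3
```

```bash
python3 -m handwheel '[[0,0,0,0,0,-0.5,0],[0,0,0,0,0,-0.5,0],[0,0,0,0,0,-0.3,0],[0,0,0,0,0,0,0],[0,0,0,0,0,0,0],[0,0,0,0,0,0,0],[0,0,0,0,0,0,0]]'
python3 -m handwheel '[[0,0,0,0,0,0.4,0],[0,0,0,0,0,0.3,0],[0,0,0,0,0,0.25,0],[0,0,0,0,0,0.22,0],[0,0,0,0,0,0.1,0],[0,0,0,0,0,0,0],[0,0,0,0,0,0,0],[0,0,0,0,0,0,0]]'
python3 -m handwheel '[[0,0,0,0,0,-0.5,0],[0,0,0,0,0,-0.5,0],[0,0,0,0,0,-0.3,0],[0,0,0,0,0,0,0],[0,0,0,0,0,0,0],[0,0,0,0,0,0,0],[0,0,0,0,0,0,0]]'
python3 -m handwheel '[[0,0,0,0,0,0.4,0],[0,0,0,0,0,0.3,0],[0,0,0,0,0,0.25,0],[0,0,0,0,0,0.25,0],[0,0,0,0,0,0.1,0],[0,0,0,0,0,0,0],[0,0,0,0,0,0,0],[0,0,0,0,0,0,0]]'
```

```text
time_s: 20.83
tool_pos: [0.6625, 0.1247, 0.191]
eef_rot: [-3.14, 0.0, 1.533]
contact_force: [0.3, 0.3, -0.1]
grip_width: 0.002
grip_force: 0.0
time_s: 21.5
tool_pos: [0.6635, 0.1252, 0.1558]
eef_rot: [3.139, 0.0, 1.533]
contact_force: [-8.4, -3.6, 35.0]
grip_width: 0.002
grip_force: 17.5
time_s: 22.08
tool_pos: [0.6624, 0.1248, 0.1919]
eef_rot: [-3.14, 0.0, 1.533]
contact_force: [-0.6, 1.1, -1.0]
grip_width: -0.001
grip_force: 0.0
time_s: 22.75
tool_pos: [0.6634, 0.1252, 0.1558]
eef_rot: [3.14, 0.0, 1.533]
contact_force: [-9.0, -3.9, 34.6]
grip_width: -0.001
grip_force: 17.4
```

```bash
python3 -m handwheel '[[0,0,0,0,0,-0.5,0],[0,0,0,0,0,-0.5,0],[0,0,0,0,0,-0.8,0],[0,0,0,0,0,-0.8,0],[0,0,0,0,0,-0.8,0],[0,0,0,0,0,-0.8,0],[0,0,0,0,0,0,0],[0,0,0,0,0,0,0],[0,0,0,0,0,0,0]]'
python3 v.py
```

```text
time_s: 23.5
tool_pos: [0.6625, 0.1246, 0.2788]
eef_rot: [-3.14, 0.001, 1.533]
contact_force: [0.5, -0.6, -0.9]
grip_width: -0.0
grip_force: 0.0
scene 123 (array([ 602.3, -133.2]), array([35.1, 15.5]), 87.6) 0.16563336448189306
scene 137 (array([606.3, -39.3]), array([13.2, 34.4]), 1.2) 0.16520688748292647
[([0.626, -0.04, 0.029], 0.94), ([0.621, -0.135, 0.03], 0.59)] plunger []
head 304 (array([661.8, 127.1]), array([42.9, 43.8]), 76.5) 0.16960013932205587
top 59 (array([ 601.4, -135. ]), array([31.2,  9.2]), 87.6) 0.16601693762518038
top 65 (array([604.6, -40.4]), array([32.8,  8.3]), 89.8) 0.1657551369606754
[([0.619, -0.139, 0.032], 0.71), ([0.627, -0.048, 0.034], 0.65)] plunger [([0.61, -0.041, 0.125], 0.33)]
head 0 0 0
```

View pics/v_scene.png

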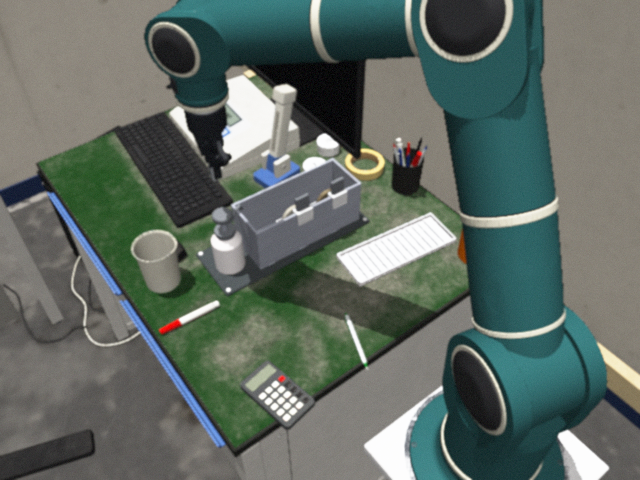

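```bash
python3 -c "
from h import *
to([.6055,-.041,.235],87.8)"
python3 -m handwheel '[[0,0,0,-0.69,-0.24,0,36],[0,0,0,-0.69,-0.24,0,36],[0,0,0,-0.69,-0.24,0,36],[0,0,0,-0.69,-0.24,0,36],[0,0,0,-0.69,-0.24,0,36],[0,0,0,-0.69,-0.24,0,36],[0,0,0,-0.69,-0.24,0,36],[0,0,0,-0.69,-0.24,0,36],[0,0,0,0,0,0,36],[0,0,0,0,0,0,36],[0,0,0,0,0,0,36]]'
cat > tw.py <<'E'
from h import *
import sys
s,im,d=cam("wrist"); w,*_=cloud("wrist",im,d,s)
for x,y in ((.604,-.041),(.602,-.136)):
    q=w[(abs(w[:,0]-x)<.03)&(abs(w[:,1]-y)<.04)&(w[:,2]>.155)&(w[:,2]<.175)]; print("tab",len(q),rect(q) if len(q) else 0, q[:,2].mean())
r=finder.outline_of("tray","wrist")
if r:
    k=r[0]["region"]; vv,uu=np.nonzero(d>0); q=w[k[vv,uu]]; q=q[q[:,2]<.03]; print("tray",r[0]["conf"],rect(q))
print(finder.mark_of("tray","wrist"))
to([.6055,-.041,.148],87.8,s=s)
cv2.imwrite(f"pics/{sys.argv[1]}.png",im)
E
python3 tw.py t0
```

```text
turn [-0.01  0.    0.  ] shift [-5.6  -1.69  1.48] pos [0.6627 0.1249 0.2795] yaw 87.83 t 23.8
time_s: 24.72
tool_pos: [0.5991, -0.0378, 0.2801]
eef_rot: [3.142, -0.0, 1.533]
contact_force: [0.3, 0.6, -0.3]
grip_width: 0.424
grip_force: 0.0
tab 540 (array([608.5, -41.4]), array([33.2,  8.4]), 88.0) 0.16263106344880482
tab 384 (array([ 603.8, -136.5]), array([34.9,  7.1]), 88.0) 0.16276471213551547
[{'at': [0.4665, -0.2069, -0.0008], 'conf': 0.8}]
turn [ 0.   -0.    0.01] shift [-0.1   0.22  4.4 ] pos [ 0.5991 -0.0378  0.2801] yaw 87.84 t 24.7
```

View pics/t0.png

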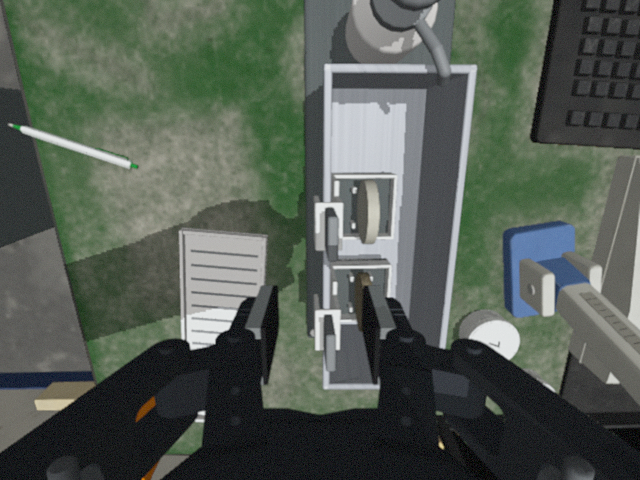

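```bash
python3 -m handwheel '[[0,0,0,-0.12,0.27,0,36],[0,0,0,0,0,0.6,36],[0,0,0,0,0,0.7,36],[0,0,0,0,0,0.7,36],[0,0,0,0,0,0.7,36],[0,0,0,0,0,0.6,36],[0,0,0,0,0,0.5,36],[0,0,0,0,0,0.35,36],[0,0,0,0,0,0.2,36],[0,0,0,0,0,0,36],[0,0,0,0,0,0,36]]'
python3 -m handwheel '[[0,0,0,0,0,0,0],[0,0,0,0,0,0,0],[0,0,0,0,0,0,0],[0,0,0,0,0,0,0],[0,0,0,0,0,0,0]]' 60
python3 -m handwheel '[[0,0,0,0,0,-0.3,0],[0,0,0,0,0,-0.5,0],[0,0,0,0,0,-0.7,0],[0,0,0,0,0,-0.8,0],[0,0,0,0,0,-0.8,0],[0,0,0,0,0,-0.8,0],[0,0,0,0,0,0,0],[0,0,0,0,0,0,0]]'
```

```text
time_s: 25.78
tool_pos: [0.6074, -0.0421, 0.15]
eef_rot: [3.141, -0.0, 1.533]
contact_force: [0.4, -0.3, 1.0]
grip_width: 0.423
grip_force: 0.0
time_s: 26.2
tool_pos: [0.6072, -0.0423, 0.1504]
eef_rot: [3.141, 0.0, 1.533]
contact_force: [-2.2, -0.5, 6.1]
grip_width: 0.083
grip_force: 60.3
time_s: 26.87
tool_pos: [0.6073, -0.0423, 0.268]
eef_rot: [3.139, 0.0, 1.533]
contact_force: [-0.1, -0.1, -3.6]
grip_width: 0.081
grip_force: 59.0
```

```bash
python3 -c "
from h import *
to([.4332,-.1424,.2],83.5)"
```

```text
turn [0.02 0.   0.72] shift [-3.97 -5.39  2.27] pos [ 0.6073 -0.0423  0.268 ] yaw 87.82 t 26.9
```

```bash
python3 -m handwheel '[[0,0,0.72,0,0,0,0],[0,0,0,-0.56,-0.77,0,0],[0,0,0,-0.56,-0.77,0,0],[0,0,0,-0.57,-0.77,0,0],[0,0,0,-0.57,-0.77,0,0],[0,0,0,-0.57,-0.77,0,0],[0,0,0,-0.57,-0.77,0,0],[0,0,0,-0.57,-0.77,0.5,0],[0,0,0,0,0,0.8,0],[0,0,0,0,0,0.8,0],[0,0,0,0,0,0,0],[0,0,0,0,0,0,0]]'
python3 - <<'E'
from h import *
s,im,d=cam("wrist"); cv2.imwrite("pics/p0.png",im)
to([.4332,-.1424,.122],83.5,s=s)
for r in finder.outline_of("tray","wrist")[:1]:
    print(rect(cloud("wrist",im,d,s)[0][r["region"][d>0]]))
print(finder.mark_of("tray","wrist"))
E
```

```text
time_s: 27.87
tool_pos: [0.4322, -0.1419, 0.203]
eef_rot: [-3.139, -0.001, 1.458]
contact_force: [0.8, 1.0, -1.7]
grip_width: 0.079
grip_force: 59.3
turn [-0.02 -0.01  0.01] shift [-0.01  0.04  2.7 ] pos [ 0.4322 -0.1419  0.203 ] yaw 83.53 t 27.9
(array([ 470.5, -215.1]), array([279.2, 103.7]), 82.9)
[]
```

View pics/p0.png

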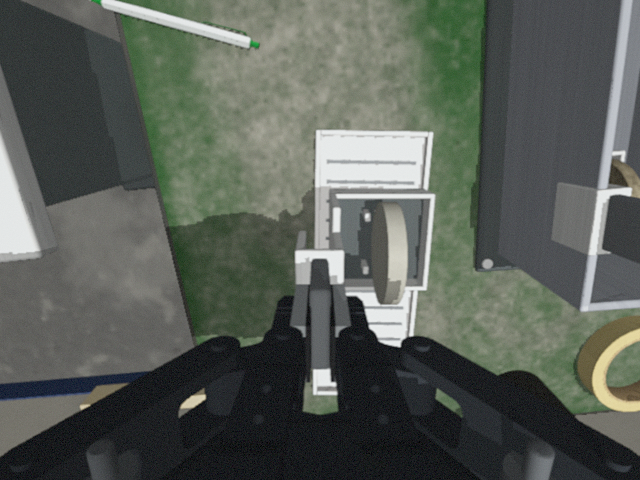

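```bash
python3 -m handwheel '[[0,0,0,0,0.1,0.5,0],[0,0,0,0,0,0.6,0],[0,0,0,0,0,0.5,0],[0,0,0,0,0,0.4,0],[0,0,0,0,0,0.3,0],[0,0,0,0,0,0.2,0],[0,0,0,0,0,0.15,0],[0,0,0,0,0,0,0],[0,0,0,0,0,0,0]]'
```

```text
time_s: 28.77
tool_pos: [0.436, -0.1426, 0.1244]
eef_rot: [3.141, 0.0, 1.458]
contact_force: [-0.1, 0.7, -2.1]
grip_width: 0.079
grip_force: 59.3
```

```bash
python3 -m handwheel '[[0,0,0,0,0,0.05,0],[0,0,0,0,0,0.05,0],[0,0,0,0,0,0.03,0],[0,0,0,0,0,0,0],[0,0,0,0,0,0,0]]'
```

```text
time_s: 29.18
tool_pos: [0.4358, -0.1428, 0.1206]
eef_rot: [-3.142, 0.001, 1.457]
contact_force: [-5.4, 1.0, 9.6]
grip_width: 0.082
grip_force: 61.0
```

Contact with the floor; release, rise, go to B.

```bash
python3 -m handwheel '[[0,0,0,0,0,-0.02,10],[0,0,0,0,0,0,14],[0,0,0,0,0,0,22],[0,0,0,0,0,0,36],[0,0,0,0,0,0,36],[0,0,0,0,0,-0.4,36],[0,0,0,0,0,-0.8,36],[0,0,0,0,0,-0.9,36],[0,0,0,0,0,-0.9,36],[0,0,0,0,0,-0.9,36],[0,0,0,0,0,0,36],[0,0,0,0,0,0,36]]'
python3 - <<'E'
from h import *
s,im,d=cam("wrist"); w,*_=cloud("wrist",im,d,s)
q=w[(abs(w[:,0]-.435)<.03)&(abs(w[:,1]+.142)<.04)&(w[:,2]>.122)&(w[:,2]<.145)]; print("tabA",len(q),rect(q),q[:,2].mean())
q=w[(abs(w[:,0]-.602)<.03)&(abs(w[:,1]+.136)<.04)&(w[:,2]>.155)&(w[:,2]<.175)]; print("tabB",len(q),rect(q) if len(q) else 0)
to([.6035,-.1363,.24],87.8)
E
```

```text
time_s: 30.18
tool_pos: [0.4364, -0.1429, 0.2396]
eef_rot: [3.139, 0.001, 1.457]
contact_force: [-0.8, -0.5, -0.4]
grip_width: 0.424
grip_force: 0.0
tabA 592 (array([ 435.9, -142.3]), array([34.1,  7.7]), 83.4) 0.13285686688276516
tabB 1192 (array([ 607.1, -141.2]), array([33.7,  9.7]), 87.5)
turn [ 0.01  0.01 -0.72] shift [ 0.43  5.58 -0.05] pos [ 0.4358 -0.1427  0.2384] yaw 83.49 t 30.2
```

```bash
python3 -m handwheel '[[0,0,-0.72,0,0,0,36],[0,0,0,0.06,0.8,0,36],[0,0,0,0.06,0.8,0,36],[0,0,0,0.06,0.8,0,36],[0,0,0,0.06,0.8,0,36],[0,0,0,0.06,0.8,0,36],[0,0,0,0.06,0.8,0,36],[0,0,0,0.06,0.8,0,36],[0,0,0,0,0,0,36],[0,0,0,0,0,0,36],[0,0,0,0,0,0,36]]'
python3 tw.py t1; python3 -c "
from h import *
to([.6037,-.1363,.149],87.8)"
```

```text
time_s: 31.15
tool_pos: [0.6034, -0.1361, 0.2368]
eef_rot: [-3.14, -0.001, 1.533]
contact_force: [-0.0, -0.6, 0.0]
grip_width: 0.422
grip_force: 0.0
tab 0 0 nan
tab 769 (array([ 608.2, -140.5]), array([33.5,  8.5]), 87.9) 0.16227533624970844
tray 0.81 (array([ 468.4, -189.8]), array([230.1, 107.1]), 82.7)
[{'at': [0.4673, -0.2085, -0.001], 'conf': 0.73}]
turn [-0.02 -0.01  0.01] shift [ 3.17 -0.05  2.96] pos [ 0.6034 -0.1361  0.2368] yaw 87.86 t 31.1
turn [-0.  0.  0.] shift [0.01 0.01 2.96] pos [ 0.6035 -0.1367  0.2377] yaw 87.81 t 31.3tw.py:5: RuntimeWarning: Mean of empty slice.
  q=w[(abs(w[:,0]-x)<.03)&(abs(w[:,1]-y)<.04)&(w[:,2]>.155)&(w[:,2]<.175)]; print("tab",len(q),rect(q) if len(q) else 0, q[:,2].mean())
  ret = ret.dtype.type(ret / rcount)
```

```bash
python3 -m handwheel '[[0,0,0,-0.12,0.14,0.2,36],[0,0,0,0,0,0.5,36],[0,0,0,0,0,0.6,36],[0,0,0,0,0,0.6,36],[0,0,0,0,0,0.5,36],[0,0,0,0,0,0.3,36],[0,0,0,0,0,0.2,36],[0,0,0,0,0,0,36],[0,0,0,0,0,0,36]]'
python3 -m handwheel '[[0,0,0,0,0,0,0],[0,0,0,0,0,0,0],[0,0,0,0,0,0,0],[0,0,0,0,0,0,0],[0,0,0,0,0,0,0]]' 60
python3 -m handwheel '[[0,0,0,0,0,-0.3,0],[0,0,0,0,0,-0.5,0],[0,0,0,0,0,-0.7,0],[0,0,0,0,0,-0.8,0],[0,0,0,0,0,-0.8,0],[0,0,0,0,0,-0.8,0],[0,0,0,0,0,0,0],[0,0,0,0,0,0,0]]'
python3 -c "
from h import *
to([.4235,-.2517,.20],83.2)"
```

```text
time_s: 32.05
tool_pos: [0.6084, -0.1403, 0.1512]
eef_rot: [3.141, -0.0, 1.533]
contact_force: [0.3, -0.2, 0.6]
grip_width: 0.423
grip_force: 0.0
time_s: 32.47
tool_pos: [0.6066, -0.1402, 0.1517]
eef_rot: [-3.138, 0.001, 1.533]
contact_force: [-19.9, 1.0, 20.1]
grip_width: 0.088
grip_force: 58.9
time_s: 33.13
tool_pos: [0.6086, -0.1403, 0.269]
eef_rot: [3.14, 0.001, 1.533]
contact_force: [-0.2, -0.1, -3.4]
grip_width: 0.081
grip_force: 58.7
turn [0.02 0.01 0.77] shift [-4.42 -5.69  2.3 ] pos [ 0.6086 -0.1403  0.269 ] yaw 87.82 t 33.1
```

```bash
python3 -m handwheel '[[0,0,0.77,0,0,0,0],[0,0,0,-0.63,-0.81,0,0],[0,0,0,-0.63,-0.81,0,0],[0,0,0,-0.63,-0.81,0,0],[0,0,0,-0.63,-0.81,0,0],[0,0,0,-0.63,-0.81,0,0],[0,0,0,-0.63,-0.81,0,0],[0,0,0,-0.64,-0.83,0,0],[0,0,0,0,0,0.8,0],[0,0,0,0,0,0.8,0],[0,0,0,0,0,0.7,0],[0,0,0,0,0,0,0]]'
python3 -m handwheel '[[0,0,0,0,0,0,0],[0,0,0,0,0,0,0]]' >/dev/null
python3 - <<'E'
from h import *
s,im,d=cam("wrist"); w=cloud("wrist",im,d,s)[0]; cv2.imwrite("pics/p1.png",im)
q=w[(abs(w[:,0]-.435)<.03)&(abs(w[:,1]+.142)<.04)&(w[:,2]>.122)&(w[:,2]<.145)]; print("tabA",len(q),rect(q) if len(q) else 0)
to([.4235,-.2517,.1235],83.2,s=s)
E
```

```text
time_s: 34.13
tool_pos: [0.4207, -0.2508, 0.1948]
eef_rot: [-3.136, -0.003, 1.452]
contact_force: [-0.3, 0.9, -3.3]
grip_width: 0.08
grip_force: 59.0
tabA 1163 (array([ 435.4, -142.9]), array([34. ,  7.5]), 83.4)
turn [ 0. -0.  0.] shift [-0.    0.    2.53] pos [ 0.4234 -0.2516  0.1995] yaw 83.23 t 34.3
```

View pics/p1.png

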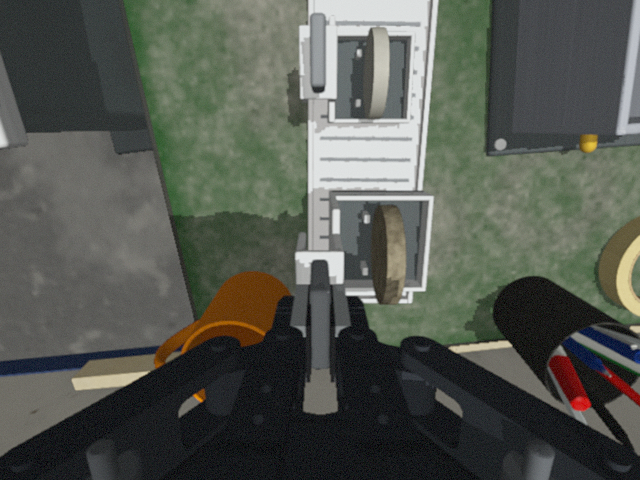

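```bash
python3 -m handwheel '[[0,0,0,0,0,0.5,0],[0,0,0,0,0,0.6,0],[0,0,0,0,0,0.5,0],[0,0,0,0,0,0.35,0],[0,0,0,0,0,0.25,0],[0,0,0,0,0,0.15,0],[0,0,0,0,0,0.1,0],[0,0,0,0,0,0.07,0],[0,0,0,0,0,0,0],[0,0,0,0,0,0,0]]'
```

```text
time_s: 35.18
tool_pos: [0.4232, -0.2518, 0.1235]
eef_rot: [3.141, 0.0, 1.452]
contact_force: [0.5, -1.0, -1.9]
grip_width: 0.076
grip_force: 59.1
```

```bash
python3 -m handwheel '[[0,0,0,0,0,0.05,0],[0,0,0,0,0,0.03,0],[0,0,0,0,0,0,0],[0,0,0,0,0,0,0]]'
```

```text
time_s: 35.52
tool_pos: [0.4229, -0.2521, 0.1221]
eef_rot: [-3.141, 0.001, 1.452]
contact_force: [-13.3, 3.6, 28.9]
grip_width: 0.083
grip_force: 63.9
```

```bash
python3 -m handwheel '[[0,0,0,0,0,-0.04,10],[0,0,0,0,0,0,14],[0,0,0,0,0,0,22],[0,0,0,0,0,0,36],[0,0,0,0,0,0,36],[0,0,0,0,0,-0.4,36],[0,0,0,0,0,-0.8,36],[0,0,0,0,0,-0.9,36],[0,0,0,0,0,-0.9,36],[0,0,0,0,0,-0.9,36],[0,0,0,0,0,-0.9,36],[0,0,0,0,0,-0.9,36]]'
python3 -m handwheel '[[0,0,0,0,0.9,-0.5,36],[0,0,0,0,0.9,-0.5,36],[0,0,0,0,0.9,-0.5,36],[0,0,0,0,0.9,-0.5,36],[0,0,0,0,0,0,36],[0,0,0,0,0,0,36],[0,0,0,0,0,0,36]]'
python3 - <<'E'
from h import *
for c in ("wrist","scene","top"):
    s,im,d=cam(c); w=cloud(c,im,d,s)[0]; cv2.imwrite(f"pics/f_{c}.png",im)
    for n,x,y in (("A",.4355,-.1425),("B",.423,-.252)):
        q=w[(abs(w[:,0]-x)<.04)&(abs(w[:,1]-y)<.04)&(w[:,2]>.12)&(w[:,2]<.145)]; print(c,n,len(q),rect(q) if len(q) else 0, q[:,2].mean() if len(q) else 0)
    print([(np.round(r["at"],3).tolist(),round(r["conf"],2)) for r in finder.mark_of("holder_a",c)],"plunger",[(np.round(r["at"],3).tolist(),round(r["conf"],2)) for r in finder.mark_of("plunger_top",c)],"tray",[np.round(r["at"],3).tolist() for r in finder.mark_of("tray",c)])
E
```

```text
time_s: 36.52
tool_pos: [0.4229, -0.2512, 0.2952]
eef_rot: [3.141, -0.0, 1.453]
contact_force: [0.3, -0.3, 0.5]
grip_width: 0.42
grip_force: 0.0
time_s: 37.1
tool_pos: [0.5298, -0.2642, 0.353]
eef_rot: [-3.141, -0.0, 1.453]
contact_force: [-0.2, 0.5, 0.4]
grip_width: 0.416
grip_force: 0.0
wrist A 505 (array([ 435.5, -142.8]), array([34. ,  8.4]), 83.5) 0.13107453869500815
wrist B 385 (array([ 423.5, -252.4]), array([33.4,  8.7]), 82.9) 0.13110523598925847
[([0.451, -0.257, -0.0], 0.71), ([0.461, -0.145, 0.005], 0.66), ([0.435, -0.142, 0.092], 0.17)] plunger [] tray [[0.467, -0.209, 0.001]]
scene A 102 (array([ 434.7, -139.7]), array([34.7, 11.7]), 79.0) 0.1303327566948953
scene B 98 (array([ 422.8, -249.1]), array([37.9, 11.7]), 83.5) 0.13003043498482278
[([0.461, -0.142, 0.001], 0.96), ([0.452, -0.253, 0.002], 0.91)] plunger [([0.663, 0.123, 0.168], 0.63)] tray [[0.467, -0.211, -0.0]]
top A 44 (array([ 435.8, -140.9]), array([33.2,  7.9]), 83.5) 0.13344405801569217
top B 46 (array([ 423.3, -252. ]), array([34.3,  7.8]), 83.0) 0.13297821301849713
[([0.463, -0.149, 0.003], 0.85), ([0.447, -0.258, 0.007], 0.78), ([0.441, -0.141, 0.096], 0.7), ([0.664, 0.123, 0.17], 0.3)] plunger [([0.661, 0.123, 0.17], 0.65)] tray [[0.463, -0.213, 0.002]]
```

View pics/f_wrist.png

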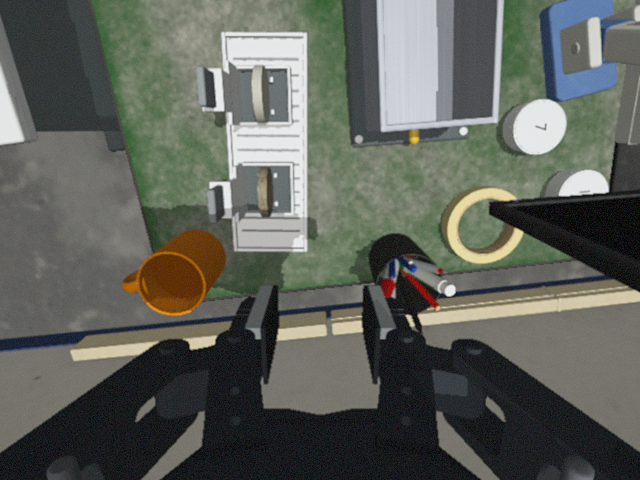

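Both holders stand upright inside the tray (at about (262,93) and (265,190)), feet inside the walls, and the plunger is up.

```bash
python3 -c "
from h import *
print(job.job_done())"
```

```text
the job is handed in; nothing more can be done
None
```

Job handed in; no verdict came back. The two holders present hung on the near trough wall, the plunger was pressed to its stop three times and is up again, and both holders now stand upright in the drip tray.

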